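# Put the carving mallet away in its spring ring

### The arm

A 6-joint arm with a two-finger parallel gripper is mounted at the origin on a cart in front of the work surface, level with it; the furniture and walls round the work are solid. World frame = base frame: x ahead of the robot, y to its left, z up, the work surface at z = 0. Lengths are in m, angles in degrees, forces in N, time in s.
With the tool pointing down it reaches from about 0.375 to 0.75 m from the base axis. Payload 9 kg.
Tool frame: the origin (TCP) lies at the centre of the arm's flange, where the gripper is bolted on; the fingertips stand 173 mm ahead of it and the grasp point (between the pads) lies 155 mm ahead of it; y points along the fingers, x is the direction in which the jaws open and shut, and the axes are right-handed (so a half turn about y gives the same grasp; the last joint's range is limited). The gripper opens to 85 mm and grips with 20 to 120 N. Pads are 22 mm wide; open, the fingers measure 114 mm over their backs; the gripper's body (76 mm by 85 mm) begins 54 mm behind the grasp point. The pads swing forward as they close: fully open they stand 13 mm farther back than shut.
Start: joints at [62.985, 5.964, 5.575, 89.605, 0, 77.527], TCP at [0.151, 0.581, 0.405] pointing down, gripper open.
Joint ranges: [-171.21, 171.21], [-48.23, 106.86], [-62.78, 66.21], [-105.2, 120.99], [-86.42, 89.51], [-180, 180]. Speed limits (degrees/s): [127.2, 127.2, 147.25, 180, 180, 180].

### API

Orientations are given as a 3x3 rotation matrix whose columns are the frame's x, y, z axes.
In Python, from cell import bot, imaging, sign_off gives the robot as it stands.
- The arm moves only by the tool arm_command, never from a script. Its argument "increments" is a list of rows, each a list of 3 entries, a list of its own where there are three numbers: the shift along the tool's x, y, z in m, then the turn about the tool's y in degrees, then the closure, from -1 (fully open) to 1 (shut). In form: [[[dx, dy, dz], spin, jaw], ...]. A call has 1 to 20 rows; each row shifts and turns the pose as measured when the row begins, along the tool's axes as they then stand; what a row does not reach is not made up. A row lasts 1/10 s, in which the tool goes at most 50 mm and 8.59 degrees, less where a joint would pass 70% of its speed; a pose out of reach is approached as far as the arm can. A call with a gripper value outside its range is refused whole. The fingers move at their own pace and stop on an object; the grip force is fixed at half the most. Time passes only in rows, so rows that do not move let the fingers close. It gives the time, the measured TCP pose, the force and the opening at its end, in the units of the state.
- bot.get_obs(): the state, without advancing time (a new reading comes with each control period).
- imaging.grab_frame(name): name is "scene" or "top" or "wrist"; returns the picture (400x640x3 uint8, blue, green, red); there is no depth.
- imaging.camera_params(name): a dict with "K" (3x3 intrinsics, pixels), "R" (3x3) and "t" (3): a world point X has camera coordinates R X + t; the wrist camera has in their place "T_tool_cam" (4x4, takes a point from camera to tool coordinates, whose origin is the TCP and whose axes are the tool frame's). Camera axes: x right, y down, z forward; pixel columns grow to the right and rows downward; lengths in m; the calibration is good to about 2 mm. A picture is of the moment at which its call begins: read the wrist's pose just before it. camera_params takes no time and is no camera call.
- sign_off(): hands the job in, once; it reports no verdict.
The state is a dict: "t": time; "joint_pos": joint angles; "dq": joint speeds; "joint_torque": joint torques, N m; "tool_pos": TCP position; "tcp_rot": TCP orientation; "force": force on the tool from outside, world axes, zero at the start; "wrist_torque": the same for the moment, N m; "opening": opening from 0.0 (shut) to 1.0 (fully open).
Only numpy, scipy, OpenCV 4.12 (cv2) and the standard library are available. Lean on these libraries where they do the work, as an engineer would, in place of code of your own. Each camera call takes 0.05 s, during which the arm holds its last target. There are 200 camera calls.

### The job

Lift the small carving mallet out of the wooden block and put it away in the ring holder: handle first down through the ring, then push it down against the ring's spring grip until the underside of the head sits fully on the ring, and only then let go. The ring is set by hand and never quite where it should be, so feel for the hole, and never press down on the ring with more than about 15 N. Leave the vial, the bottle and the paint cup where they stand.

Things in the scene. Friction and masses are not known exactly. Their poses are not given: they have to be found in the camera images.
- mallet: small carver's mallet, loose, 0.16 to 0.28 kg, standing upright in the block, handle down. Round wooden handle 20 mm thick, 100 mm long, tapering over its last 4 mm to a flat tip 16 mm across; on top a round steel head, 44 mm across, 48 mm high, same axis. Origin: centre of the handle's flat tip; z runs along the handle to the head.
- mallet_head (a point): centre of the mallet's head, on its axis 124 mm above the handle's tip; the head's underside is 24 mm below this point, its top 24 mm above
- block: wooden block 80 x 80 x 60 mm, fixed to the desk; origin at the centre of its underside, z up. In its middle a round upright hole 23 mm wide and 50 mm deep, in which the mallet's handle stands.
- holder: steel ring holder, fixed to the desk; origin on the desk below the nominal ring centre, z up. Foot plate 145 x 80 x 10 mm (x -30 to +115 mm); post 14 mm thick, 138 mm tall at x = +85 mm; from a collar (with a screw knob behind, to x = +111 mm) at its top an arm runs to -x and carries the steel ring: outside 44 mm, bore 23 mm, 14 mm thick, axis upright, flat top face 130 mm above the desk.
- ring_nominal (a point): where the centre of the ring's top face should be (x 0, y 0, z 130 mm in the holder's frame). The arm is clamped where someone last left it, so the true centre is up to 9 mm off along the holder's x and 7 mm along its y, and no reading gives it. The arm is springy: the ring gives downwards 0.4 mm per newton, at most 20 mm.
- ring_grip (a point): point 10 mm below ring_nominal, the level of two spring pads in the bore, on its +y and -y sides, 16 mm apart when empty. They grip the handle: it takes a push of some 2 to 8 N to move it down, so it does not reliably fall home by its own weight.
- corked_vial: bystander: small corked glass vial, 31 mm wide, 43 mm tall, origin under its centre
- bottle: bystander: small white-capped bottle, 47 mm wide, 95 mm tall, origin under its centre
- paint_cup: bystander: small plastic paint cup, 64 mm wide, 60 mm tall, origin under its centre
- ring (a joint): how far the springy ring is pressed down by what bears on it, in m: 0.0004 per newton, about 0.0005 at rest
Mind the look-alikes: they are no part of the job. Of the things like the mallet, leave any that is yellow; of the rest the larger one is meant.

How it is judged (in metres and radians):
On the way, in this order (a step that is already met when the one before it is completed fails the run):
1. the mallet is lifted clear out of the block (z of mallet in the frame of block above 0.065 m), for 0.1 s.
2. the mallet's handle is pushed through the ring and its head seated on it while the fingers still hold it (contact force between the fingers and mallet above 0.5 N and horizontal distance between mallet and ring_nominal below 0.025 m and z of mallet in the frame of holder below 0.031 m and angle between mallet's own z axis and vertical below 0.2 rad), for 0.1 s.
At the end, for the whole second after the job is handed in: The mallet hangs in the ring, released and at rest, upright within 7 degrees, handle down, the underside of its head on the ring (within about 3 mm); bystanders within 15 mm of where they stood (horizontal distance between mallet and ring_nominal below 0.025 m and z of mallet in the frame of holder between 0.022 and 0.031 m and angle between mallet's own z axis and vertical below 0.12 rad and contact force between mallet and holder above 0.3 N and linear speed of mallet below 0.02 m/s); the robot touches nothing.
It fails at once if the ring is pressed down more than 10 mm (about 25 N) (value of joint ring above 0.01 m).
It fails at once if the vial is moved more than 15 mm (distance of corked_vial from where it was at the start of the episode above 0.015 m).
It fails at once if the bottle is moved more than 15 mm (distance of bottle from where it was at the start of the episode above 0.015 m).
It fails at once if the paint cup is moved more than 15 mm (distance of paint_cup from where it was at the start of the episode above 0.015 m).
It also fails if it takes over 72 s, if anything falls off the work surface, if the arm or the gripper's body presses on something with over 40 N, if the wrist force passes 120 N, or if a joint passes its speed limit or range.

## Working session

There is one attempt and no reset: what is moved stays moved. The work goes in short steps, Python scripts to look and compute and a tool call to move; the robot and the scene stay as the last step left them, time stands still between calls to the robot, and variables do not carry over. Pictures are saved under pics/ and viewed, about 8 in all and at most 12, crops included, and the job is handed in when it is done.

Besides the shell and the picture viewer there is one more tool, called after "Call:" by a JSON object that holds its "api" and its "payload", one argument or row to a line. arm_command: Moves the arm, as the interface text tells. Its arguments: {"type":"object","properties":{"increments":{"type":"array"}},"required":["increments"]}

```bash
mkdir -p pics; ls; python3 - <<'E'
from cell import bot, imaging
import cv2, numpy as np
o=bot.get_obs()
print({k:np.round(v,3).tolist() for k,v in o.items()})
for n in ["scene","top","wrist"]:
    im=imaging.grab_frame(n); cv2.imwrite(f"pics/{n}0.png",im)
    print(n,{k:np.round(v,4).tolist() for k,v in imaging.camera_params(n).items()})
E
```

```text
pics
{'t': 0.0, 'joint_pos': [62.986, 5.998, 5.526, 89.605, -0.0, 77.528], 'dq': [-0.026, 0.026, 0.043, 0.07, 0.037, 0.042], 'joint_torque': [-0.001, -55.693, 50.365, 0.017, -0.0, -0.0], 'tool_pos': [0.151, 0.581, 0.404], 'tcp_rot': [[0.251, -0.001, -0.968], [0.968, -0.001, 0.251], [-0.001, -1.0, 0.0]], 'force': [0.162, 0.259, -0.006], 'wrist_torque': [0.049, 0.034, -0.02], 'opening': 0.998}
scene {'K': [[492.4307, 0.0, 317.8857], [0.0, 492.4307, 204.6043], [0.0, 0.0, 1.0]], 'R': [[-0.6107, 0.7918, -0.0088], [0.6868, 0.5242, -0.5036], [-0.3942, -0.3136, -0.8639]], 't': [0.1944, -0.4296, 1.5589]}
top {'K': [[476.6222, 0.0, 315.9024], [0.0, 476.6222, 199.3957], [0.0, 0.0, 1.0]], 'R': [[-0.0193, -0.9998, 0.0046], [-0.9836, 0.0181, -0.1794], [0.1792, -0.008, -0.9838]], 't': [0.2064, 0.5573, 0.8592]}
wrist {'K': [[290.3972, 0.0, 318.9861], [0.0, 290.3972, 200.831], [0.0, 0.0, 1.0]], 'T_tool_cam': [[1.0, 0.0011, 0.0007, 0.0004], [-0.0004, -0.314, 0.9494, 0.0309], [0.0012, -0.9494, -0.314, 0.0817], [0.0, 0.0, 0.0, 1.0]]}
```

View pics/scene0.png

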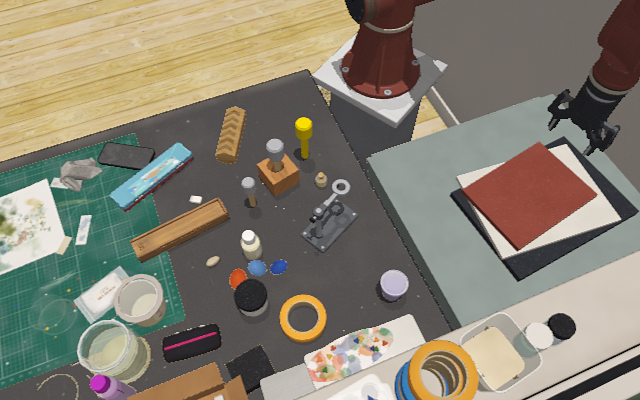

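View pics/top0.png

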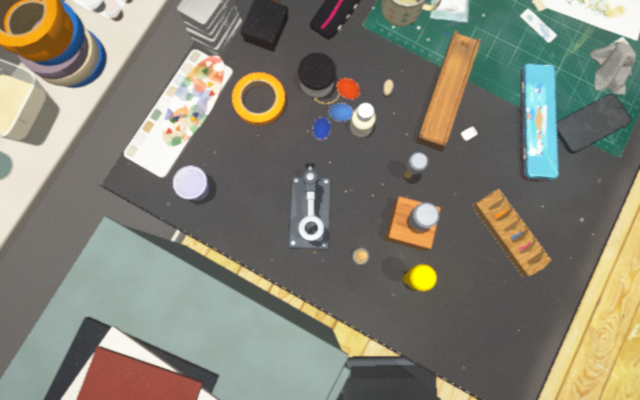

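Candidates like the mallet: yellow one (top 424,278), grey-headed one in the block (425,215), and a smaller grey one (418,162). The task says to leave yellow and take the larger of the rest, so it is the one in the block. I'll confirm this and measure in one enlarged crop.

```bash
cat > h.py <<'E'
import numpy as np, cv2
from cell import bot, imaging
def cam(n,o=None):
    p=imaging.camera_params(n)
    if n!="wrist": return p["K"],np.array(p["R"]),np.array(p["t"])
    T=np.array(p["T_tool_cam"]); Rw=np.array(o["tcp_rot"]); 
    R=(Rw@T[:3,:3]).T; c=Rw@T[:3,3]+o["tool_pos"]
    return p["K"],R,-R@c
def ray(n,uv,o=None):
    K,R,t=cam(n,o); d=R.T@np.linalg.solve(np.array(K),[uv[0],uv[1],1.]); return -R.T@t,d
def onz(n,uv,z,o=None):
    c,d=ray(n,uv,o); return c+d*(z-c[2])/d[2]
def two(a,b):
    (c1,d1),(c2,d2)=a,b
    s=np.linalg.lstsq(np.c_[d1,-d2],c2-c1,rcond=None)[0]
    p,q=c1+s[0]*d1,c2+s[1]*d2; return (p+q)/2,np.linalg.norm(p-q)
def proj(n,X,o=None):
    K,R,t=cam(n,o); v=np.array(K)@(R@np.array(X)+t); return v[:2]/v[2]
E
python3 - <<'E'
import cv2,numpy as np
a=cv2.imread("pics/top0.png")[140:300,280:450]; b=cv2.imread("pics/scene0.png")[110:260,230:370]
a=cv2.resize(a,None,fx=2.5,fy=2.5*1,interpolation=2);b=cv2.resize(b,(373,400),interpolation=2)
cv2.imwrite("pics/crop.png",np.hstack([a,b]))
from h import *
P=lambda n,uv,z:print(n,uv,z,np.round(onz(n,uv,z),4))
P("top",(425,215),.158);P("scene",(275,146),.158);P("top",(311,228),.13);P("scene",(341,186),.13)
P("top",(361,256),.043);P("top",(424,278),.158)
print(two(ray("top",(311,228)),ray("scene",(341,186))))
E
```

```text
top (425, 215) 0.158 [0.5115 0.0153 0.158 ]
scene (275, 146) 0.158 [0.5156 0.0205 0.158 ]
top (311, 228) 0.13 [0.4967 0.2059 0.13  ]
scene (341, 186) 0.13 [0.4962 0.2089 0.13  ]
top (361, 256) 0.043 [0.4525 0.1131 0.043 ]
top (424, 278) 0.158 [0.4079 0.0232 0.158 ]
(array([0.49615685, 0.20717866, 0.12872892]), np.float64(0.0028406812009393978))
```

View pics/crop.png

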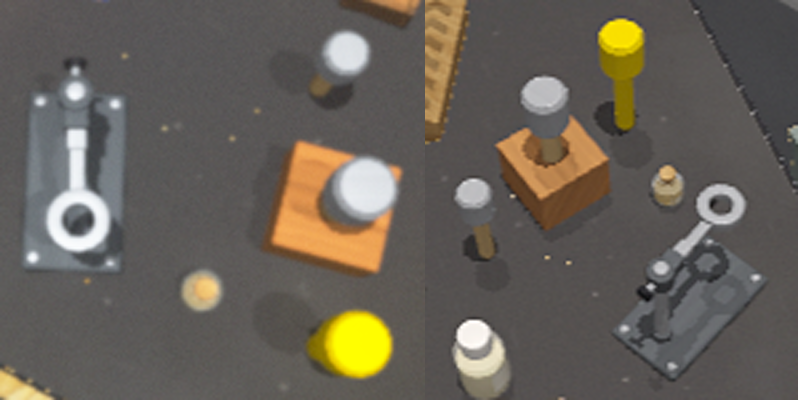

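The crop confirms it: the block mallet has a wide grey head and a 20 mm handle. The other grey one is thinner and stands free, and the third is yellow. Next I go over the ring for a close look, then on to the mallet.

Call:
{"api": "arm_command", "payload": {
  "increments": [
    [[-0.023,0,-0.036],0,-1],
    [[-0.023,0,-0.036],0,-1],
    [[-0.023,0,-0.036],0,-1],
    [[-0.023,0,-0.036],0,-1],
    [[-0.023,0,-0.036],0,-1],
    [[-0.023,0,-0.036],0,-1],
    [[-0.023,0,-0.036],0,-1],
    [[-0.023,0,-0.036],0,-1],
    [[-0.023,0,-0.036],0,-1],
    [[-0.023,0,-0.036],0,-1],
    [[-0.023,0,-0.036],0,-1],
    [[-0.023,0,-0.036],0,-1],
    [[0,0,0],0,-1],
    [[0,0,0],0,-1]
  ]
}}

```text
t: 1.55
tool_pos: [0.5113, 0.1898, 0.3992]
tcp_rot: [[0.248, -0.004, -0.969], [0.969, -0.003, 0.248], [-0.004, -1.0, 0.003]]
force: [-0.4, 0.1, -0.6]
opening: 1.001
```

```bash
python3 - <<'E'
from h import *
o=bot.get_obs(); im=imaging.grab_frame("wrist"); cv2.imwrite("pics/w1.png",im)
print(o["tool_pos"],proj("wrist",[.4962,.207,.13],o), proj("wrist",[.513,.018,.158],o))
E
```

```text
[0.51131508 0.18982862 0.39923932] [334.81681625 183.8733061 ] [118.41963356 266.19158499]
```

View pics/w1.png

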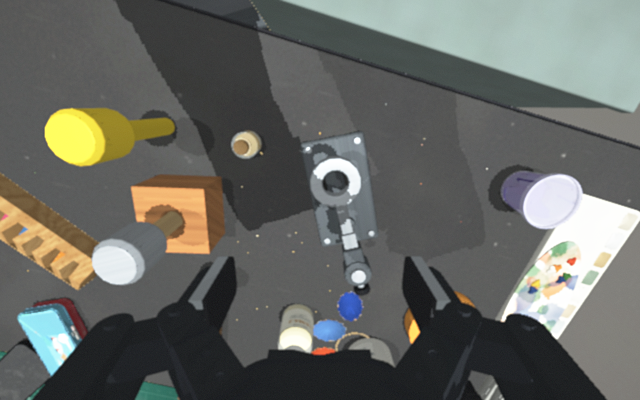

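The wrist view shows the ring at (335,182), the mallet's head top at about (120,262), and the block hole at (165,222). I'll now fit the ring in all three views, plus the mallet's head.

```bash
cat > ring.py <<'E'
from h import *
def ring(n,path,guess,r,th):
    im=cv2.imread(path); g=cv2.resize(cv2.cvtColor(im,6),None,fx=4,fy=4,interpolation=2)
    m=(g>th).astype(np.uint8)*255
    cs,hi=cv2.findContours(m,cv2.RETR_CCOMP,cv2.CHAIN_APPROX_NONE)
    best=[]
    for c,h in zip(cs,hi[0]):
        if h[3]>=0 and len(c)>20:
            e=cv2.fitEllipse(c); uv=(np.array(e[0])+.5)/4-.5
            if np.hypot(*(uv-guess))<r: best.append((len(c),uv,np.array(e[1])/4))
    return max(best,key=lambda b:b[0]) if best else None
E
python3 - <<'E'
from ring import *
o=bot.get_obs()
for n,p,g in (("wrist","pics/w1.png",(335,182)),("top","pics/top0.png",(311,228)),("scene","pics/scene0.png",(341,186))):
  for th in (140,165,190):
    b=ring(n,p,g,8,th)
    if b: print(n,th,b[0],b[1].round(1),b[2].round(1),onz(n,b[1],.13,o).round(4), onz(n,b[1],.123,o).round(4))
print("head",onz("wrist",(120,262),.158,o).round(4),"hole",onz("wrist",(167,223),.06,o).round(4))
# foot plate screws in wrist view, z=.01
for uv in ((309,147),(357,140),(327,241),(371,234)): print(uv,onz("wrist",uv,.01,o).round(4))
E
```

```text
wrist 140 326 [334.5 183.5] [26.5 28.8] [0.4957 0.207  0.13  ] [0.4976 0.2069 0.123 ]
top 140 142 [310.8 227.7] [12.5 12.8] [0.4973 0.2063 0.13  ] [0.4981 0.2063 0.123 ]
top 165 149 [310.8 227.6] [13.2 13.4] [0.4973 0.2063 0.13  ] [0.4982 0.2063 0.123 ]
top 190 159 [310.8 227.6] [13.9 14. ] [0.4973 0.2063 0.13  ] [0.4982 0.2064 0.123 ]
scene 140 103 [340.6 186.3] [8.1 9.7] [0.4975 0.2086 0.13  ] [0.4938 0.2062 0.123 ]
scene 165 110 [340.6 186.3] [ 8.7 10.4] [0.4975 0.2086 0.13  ] [0.4938 0.2062 0.123 ]
scene 190 24 [334.  184.9] [1.1 2.8] [0.5038 0.1936 0.13  ] [0.5001 0.191  0.123 ]
head [0.5097 0.0213 0.158 ] hole [0.5127 0.0086 0.06  ]
(309, 147) [0.4752 0.1855 0.01  ]
(357, 140) [0.4814 0.2442 0.01  ]
(327, 241) [0.6038 0.1766 0.01  ]
(371, 234) [0.6082 0.2366 0.01  ]
```

Call:
{"api": "arm_command", "payload": {
  "increments": [
    [[-0.042,0,-0.011],0,-1],
    [[-0.042,0,-0.011],0,-1],
    [[-0.042,0,-0.011],0,-1],
    [[-0.041,0,-0.01],0,-1],
    [[0,0,0],0,-1],
    [[0,0,0],0,-1]
  ]
}}

```text
t: 2.2
tool_pos: [0.5088, 0.0193, 0.3995]
tcp_rot: [[0.236, -0.004, -0.972], [0.972, -0.003, 0.236], [-0.003, -1.0, 0.003]]
force: [0.1, 1.0, -0.9]
opening: 1.002
```

```bash
python3 - <<'E'
from h import *
o=bot.get_obs(); im=imaging.grab_frame("wrist"); cv2.imwrite("pics/w2.png",im)
print(o["tool_pos"],o["tcp_rot"].round(3),proj("wrist",[.512,.018,.158],o))
E
```

```text
[0.50881265 0.01931667 0.39952556] [[ 0.236 -0.004 -0.972]
 [ 0.972 -0.003  0.236]
 [-0.003 -1.     0.003]] [318.59702166 220.49678236]
```

View pics/w2.png

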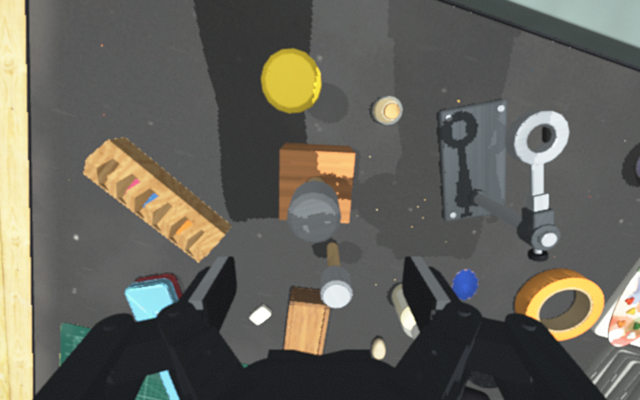

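```bash
python3 - <<'E'
from h import *
o=bot.get_obs(); im=cv2.imread("pics/w2.png")
c=cv2.resize(im[130:260,250:380],None,fx=4.5,fy=4.5,interpolation=2); cv2.imwrite("pics/c2.png",c)
for X in ([.512,.018,.158],[.512,.018,.11]): print(proj("wrist",X,o))
E
```

```text
[318.28318869 220.47025042]
[318.56806936 201.27001457]
```

View pics/c2.png

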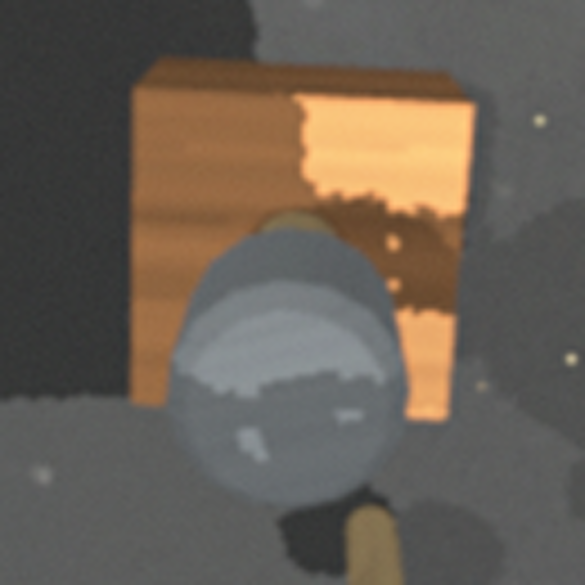

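```bash
python3 - <<'E'
from h import *
o=bot.get_obs(); f=lambda x,y:(250+x/4.5-.4,130+y/4.5-.4)
print("headtop",onz("wrist",f(288,391),.158,o).round(4),"under",onz("wrist",f(292,333),.11,o).round(4))
P=np.array([onz("wrist",f(*c),.06,o) for c in ((133,88),(475,102),(449,420),(131,404))]);print(P.round(4),P.mean(0).round(4),np.linalg.norm(P-np.roll(P,1,0),axis=1))
print("grasp pt",o["tool_pos"]+o["tcp_rot"]@[0,.155,0])
E
```

```text
headtop [0.5079 0.0152 0.158 ] under [0.5133 0.0137 0.11  ]
[[ 0.4618 -0.013   0.06  ]
 [ 0.4838  0.0645  0.06  ]
 [ 0.5616  0.0422  0.06  ]
 [ 0.5385 -0.0355  0.06  ]] [0.5114 0.0145 0.06  ] [0.07994186 0.08056573 0.08095571 0.08103683]
grasp pt [0.50827569 0.01917958 0.24454173]
```

Call:
{"api": "arm_command", "payload": {
  "increments": [
    [[-0.0034,0.01,-0.0036],0,-1],
    [[0,0.025,0],0,-1],
    [[0,0.025,0],0,-1],
    [[0,0.025,0],0,-1],
    [[0,0.02,0],0,-1],
    [[0,0,0],0,-1],
    [[0,0,0],0,-1]
  ]
}}

```text
t: 2.95
tool_pos: [0.511, 0.0234, 0.288]
tcp_rot: [[0.222, -0.004, -0.975], [0.975, -0.002, 0.222], [-0.003, -1.0, 0.003]]
force: [-0.4, -0.3, 0.7]
opening: 0.999
```

Call:
{"api": "arm_command", "payload": {
  "increments": [
    [[-0.0077,-0.004,-0.0024],0,-1],
    [[0,0,0],0,-1],
    [[0,0,0],0,-1]
  ]
}}

```text
t: 3.25
tool_pos: [0.5125, 0.0154, 0.2951]
tcp_rot: [[0.22, -0.001, -0.975], [0.975, -0.003, 0.22], [-0.003, -1.0, 0.0]]
force: [-0.8, -0.7, 0.9]
opening: 1.001
```

Call:
{"api": "arm_command", "payload": {
  "increments": [
    [[0,0.003,-0.001],0,-1],
    [[0,0,0],0,-1],
    [[0,0,0],0,1],
    [[0,0,0],0,1],
    [[0,0,0],0,1],
    [[0,0,0],0,1],
    [[0,0,0],0,1],
    [[0,0,0],0,1],
    [[0,0,0],0,1],
    [[0,0,0],0,1]
  ]
}}

```text
t: 4.25
tool_pos: [0.5142, 0.0147, 0.2937]
tcp_rot: [[0.221, 0.002, -0.975], [0.975, -0.004, 0.221], [-0.003, -1.0, -0.003]]
force: [0.5, -0.4, 0.7]
opening: 0.5
```

Call:
{"api": "arm_command", "payload": {
  "increments": [
    [[0,-0.01,0],0,1],
    [[0,-0.015,0],0,1],
    [[0,-0.015,0],0,1],
    [[0,-0.02,0],0,1],
    [[0,-0.02,0],0,1],
    [[0,-0.02,0],0,1],
    [[0,-0.02,0],0,1],
    [[0,-0.02,0],0,1],
    [[0,-0.02,0],0,1],
    [[0,0,0],0,1],
    [[0,0,0],0,1]
  ]
}}

```text
t: 5.35
tool_pos: [0.5125, 0.0158, 0.4703]
tcp_rot: [[0.221, 0.007, -0.975], [0.975, -0.004, 0.221], [-0.002, -1.0, -0.007]]
force: [0.0, 0.8, -3.1]
opening: 0.497
```

Call:
{"api": "arm_command", "payload": {
  "increments": [
    [[0.025,0,0.008],0,1],
    [[0.032,0,0.01],0,1],
    [[0.034,0,0.011],0,1],
    [[0.034,0,0.011],0,1],
    [[0.034,0,0.011],0,1],
    [[0.025,0,0.008],0,1],
    [[0,0,0],0,1],
    [[0,0,0],0,1],
    [[0,0,0],0,1]
  ]
}}

```text
t: 6.25
tool_pos: [0.4937, 0.2146, 0.4605]
tcp_rot: [[0.223, -0.005, -0.975], [0.975, -0.005, 0.223], [-0.006, -1.0, 0.003]]
force: [0.4, 0.5, -1.4]
opening: 0.497
```

```bash
python3 - <<'E'
from h import *
o=bot.get_obs(); ims=[imaging.grab_frame(n) for n in ("scene","top","wrist")]
for n,i in zip("stw",ims): cv2.imwrite(f"pics/{n}3.png",i)
print(o["tool_pos"],o["tcp_rot"].round(4).tolist(),o["force"])
tip=o["tool_pos"]+o["tcp_rot"]@[0,.283,0]
def crop(im,c,s,f): 
    x,y=int(c[0])-s,int(c[1])-s; print((x,y)); return cv2.resize(im[y:y+2*s,x:x+2*s],None,fx=f,fy=f,interpolation=2)
c=[crop(ims[0],(340,150),50,4),crop(ims[2],(335,270),100,2)]
print(proj("scene",tip),proj("top",tip),proj("wrist",tip,o),tip,proj("scene",tip+[0,0,.148]))
cv2.imwrite("pics/c3.png",np.hstack(c))
E
```

```text
[0.49371899 0.21458684 0.46051155] [[0.2227, -0.0047, -0.9749], [0.9749, -0.0051, 0.2228], [-0.006, -1.0, 0.0034]] [ 0.39806271  0.48992159 -1.39644836]
(290, 100)
(235, 170)
[344.0906344  174.87226376] [306.42843392 227.19140767] [318.31044558 199.03261988] [0.49238998 0.21313741 0.17751838] [346.75785746 135.03806735]
```

View pics/c3.png

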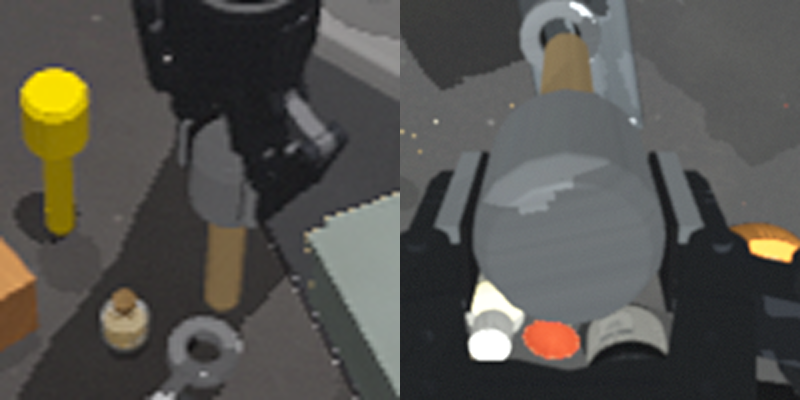

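The mallet is held upright over the ring. The scene view puts the tip at about (345.5,175), and the wrist view at about (318,187). Next I measure the handle axis from colour masks in both views.

```bash
python3 - <<'E'
from h import *
o=bot.get_obs()
tip0=o["tool_pos"]+o["tcp_rot"]@[0,.283,0]
def mask(p,x0,x1,y0,y1):
    im=cv2.imread(p)[y0:y1,x0:x1].astype(int); b,g,r=im[...,0],im[...,1],im[...,2]
    m=((r-b>35)&(r>70)&(r-g<70)).astype(np.uint8)
    n,l,s,c=cv2.connectedComponentsWithStats(m); k=1+np.argmax(s[1:,4]); ys,xs=np.nonzero(l==k); return xs+x0,ys+y0
for n,p,b in (("scene","pics/s3.png",(335,357,150,182)),("wrist","pics/w3.png",(295,345,180,225))):
    xs,ys=mask(p,*b); print(n,len(xs),xs.min(),xs.max(),ys.min(),ys.max())
    for y in sorted(set(ys)): 
        a=xs[ys==y]; print((int(y),int(a.min()),int(a.max())),end=" ")
    print()
    # predicted axis and outline extremes for tip at tip0
    for z in (0,.004,.03,.06,.1): print(z,proj(n,tip0+[0,0,z],o).round(1),end=" ")
    t=np.linspace(0,6.283,60); E=np.array([proj(n,tip0+[.008*np.cos(q),.008*np.sin(q),0],o) for q in t]); print("tip ext",E.min(0).round(1),E.max(0).round(1))
b=__import__("ring")
for th in (140,165): print(b.ring("wrist","pics/w3.png",(315,185),14,th))
E
```

```text
scene 168 341 350 156 177
(156, 343, 343) (157, 342, 350) (158, 342, 350) (159, 342, 350) (160, 342, 350) (161, 342, 350) (162, 342, 350) (163, 342, 350) (164, 342, 349) (165, 342, 349) (166, 342, 349) (167, 342, 349) (168, 342, 349) (169, 342, 349) (170, 342, 349) (171, 342, 349) (172, 341, 349) (173, 341, 349) (174, 341, 348) (175, 342, 348) (176, 343, 348) (177, 345, 345) 
0 [343.8 174.8] 0.004 [343.9 173.8] 0.03 [344.3 167.5] 0.06 [344.8 159.8] 0.1 [345.5 148.9] tip ext [340.4 171.9] [347.3 177.7]
wrist 583 306 330 187 215
(187, 314, 320) (188, 313, 323) (189, 311, 324) (190, 310, 325) (191, 309, 326) (192, 308, 326) (193, 308, 327) (194, 308, 327) (195, 308, 327) (196, 308, 328) (197, 308, 328) (198, 308, 328) (199, 308, 328) (200, 307, 328) (201, 307, 328) (202, 307, 328) (203, 307, 329) (204, 307, 329) (205, 307, 329) (206, 307, 329) (207, 307, 329) (208, 306, 329) (209, 306, 329) (210, 306, 329) (211, 306, 330) (212, 306, 330) (213, 306, 330) (214, 306, 330) (215, 306, 330) 
0 [318.3 199. ] 0.004 [318.3 200.4] 0.03 [318.  210.3] 0.06 [317.7 224.6] 0.1 [317.  251.3] tip ext [309.5 190.6] [327.1 207.3]
None
None
```

Call:
{"api": "arm_command", "payload": {
  "increments": [
    [[-0.005,0.005,-0.0083],0,1],
    [[0,0.01,0],0,1],
    [[0,0.01,0],0,1],
    [[0,0,0],0,1],
    [[0,0,0],0,1],
    [[0,0,0],0,1]
  ]
}}

```text
t: 7.0
tool_pos: [0.5019, 0.2046, 0.4328]
tcp_rot: [[0.227, -0.005, -0.974], [0.974, -0.005, 0.227], [-0.006, -1.0, 0.004]]
force: [-0.2, 0.5, -1.9]
opening: 0.501
```

```bash
cat > tip.py <<'E'
from h import *
o=bot.get_obs(); R=o["tcp_rot"]; jx=R[:,0]
tip=o["tool_pos"]+R@[0,.2835,.0032]+[0,.0008,0]
w=np.array([.4962,.2072,.13])-tip
print("tip",tip.round(4),"to ring world",w.round(4),"tool",(R.T@w).round(4),"F",o["force"].round(2),"M",o["wrist_torque"].round(2),"ydir",R[:,1].round(4))
E
python3 tip.py
```

```text
tip [0.4974 0.2047 0.1494] to ring world [-0.0012  0.0025 -0.0194] tool [0.0023 0.0194 0.0016] F [-0.17  0.54 -1.91] M [ 0.09 -0.01 -0.02] ydir [-0.005  -0.0053 -1.    ]
```

Call:
{"api": "arm_command", "payload": {
  "increments": [
    [[0.0023,0.004,0.0016],0,1],
    [[0,0.003,0],0,1],
    [[0,0,0],0,1],
    [[0,0,0],0,1]
  ]
}}

```text
t: 7.4
tool_pos: [0.5006, 0.2079, 0.426]
tcp_rot: [[0.226, -0.004, -0.974], [0.974, -0.005, 0.226], [-0.006, -1.0, 0.003]]
force: [-0.8, 0.7, -2.4]
opening: 0.499
```

```bash
python3 tip.py; python3 - <<'E'
from h import *
a=imaging.grab_frame("scene")[120:220,290:390]; b=imaging.grab_frame("wrist")[150:250,270:370]
cv2.imwrite("pics/c4.png",np.hstack([cv2.resize(i,None,fx=4,fy=4,interpolation=2) for i in (a,b)]))
E
```

```text
tip [0.4964 0.208  0.1425] to ring world [-0.0002 -0.0008 -0.0125] tool [-0.0007  0.0125  0.    ] F [-0.75  0.75 -2.38] M [ 0.04 -0.01 -0.02] ydir [-0.0039 -0.0051 -1.    ]
```

View pics/c4.png

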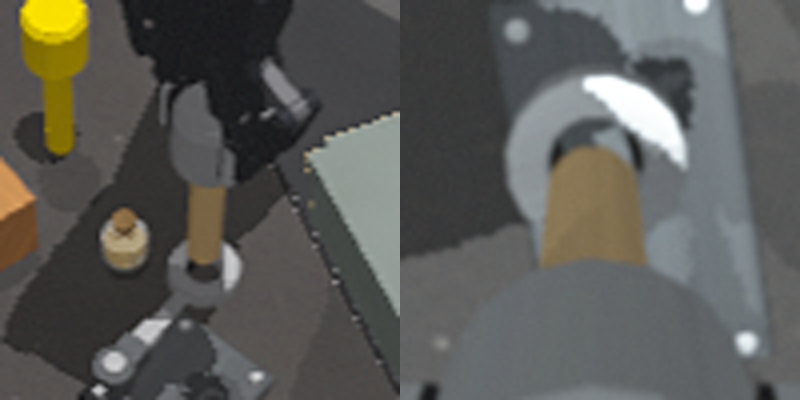

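Both views show the tip centred over the bore. I descend in small steps and check the force.

Call:
{"api": "arm_command", "payload": {
  "increments": [
    [[0,0.004,0],0,1],
    [[0,0.004,0],0,1],
    [[-0.0005,0.004,0],0,1],
    [[0,0.002,0],0,1],
    [[0,0,0],0,1],
    [[0,0,0],0,1]
  ]
}}

```text
t: 8.1
tool_pos: [0.5005, 0.2071, 0.4105]
tcp_rot: [[0.227, -0.004, -0.974], [0.974, -0.005, 0.227], [-0.006, -1.0, 0.003]]
force: [0.9, 0.2, -1.5]
opening: 0.497
```

```bash
python3 tip.py
```

```text
tip [0.4962 0.2072 0.127 ] to ring world [0.    0.    0.003] tool [ 0.    -0.003  0.   ] F [ 0.91  0.19 -1.52] M [0.02 0.04 0.03] ydir [-0.0042 -0.0052 -1.    ]
```

Call:
{"api": "arm_command", "payload": {
  "increments": [
    [[0,0.002,0],0,1],
    [[0,0.002,0],0,1],
    [[0,0,0],0,1]
  ]
}}

```text
t: 8.4
tool_pos: [0.5006, 0.2071, 0.4064]
tcp_rot: [[0.227, -0.004, -0.974], [0.974, -0.005, 0.227], [-0.006, -1.0, 0.002]]
force: [-0.7, 0.1, -2.6]
opening: 0.496
```

```bash
python3 tip.py
```

```text
tip [0.4964 0.2071 0.123 ] to ring world [-0.0002  0.0001  0.007 ] tool [-0.     -0.007   0.0002] F [-0.75  0.1  -2.57] M [0.01 0.01 0.02] ydir [-0.0037 -0.0051 -1.    ]
```

Call:
{"api": "arm_command", "payload": {
  "increments": [
    [[0,0.002,0],0,1],
    [[0,0.002,0],0,1],
    [[0,0.002,0],0,1],
    [[0,0,0],0,1]
  ]
}}

```text
t: 8.8
tool_pos: [0.5006, 0.2074, 0.4008]
tcp_rot: [[0.226, -0.002, -0.974], [0.974, -0.003, 0.226], [-0.004, -1.0, 0.001]]
force: [-0.1, 1.6, -0.1]
opening: 0.495
```

```bash
python3 tip.py
```

```text
tip [0.4969 0.208  0.1173] to ring world [-0.0007 -0.0008  0.0127] tool [-0.001  -0.0127  0.0006] F [-0.06  1.61 -0.05] M [ 0.39  0.08 -0.06] ydir [-0.0021 -0.0034 -1.    ]
```

Call:
{"api": "arm_command", "payload": {
  "increments": [
    [[0,0.002,0],0,1],
    [[0,0.003,0],0,1],
    [[0,0.003,0],0,1],
    [[0,0,0],0,1]
  ]
}}

```text
t: 9.2
tool_pos: [0.5008, 0.2075, 0.3934]
tcp_rot: [[0.226, -0.0, -0.974], [0.974, -0.003, 0.226], [-0.003, -1.0, -0.001]]
force: [0.4, 0.8, -1.2]
opening: 0.498
```

```bash
python3 tip.py
```

```text
tip [0.4976 0.2081 0.1099] to ring world [-0.0014 -0.0009  0.0201] tool [-0.0013 -0.0201  0.0012] F [ 0.45  0.8  -1.23] M [ 0.4   0.02 -0.03] ydir [-1.0e-04 -3.1e-03 -1.0e+00]
```

Call:
{"api": "arm_command", "payload": {
  "increments": [
    [[0,0.004,0],0,1],
    [[0,0.004,0],0,1],
    [[0,0.004,0],0,1],
    [[0,0.004,0],0,1],
    [[0,0.004,0],0,1],
    [[0,0,0],0,1]
  ]
}}

```text
t: 9.8
tool_pos: [0.5007, 0.2074, 0.3719]
tcp_rot: [[0.226, 0.0, -0.974], [0.974, -0.003, 0.226], [-0.003, -1.0, -0.001]]
force: [-0.6, 0.9, 0.9]
opening: 0.501
```

```bash
python3 tip.py
```

```text
tip [0.4977 0.208  0.0884] to ring world [-0.0015 -0.0008  0.0416] tool [-0.0012 -0.0416  0.0012] F [-0.59  0.94  0.85] M [ 0.25  0.07 -0.02] ydir [ 2.0e-04 -3.2e-03 -1.0e+00]
```

Call:
{"api": "arm_command", "payload": {
  "increments": [
    [[0,0.004,0],0,1],
    [[0,0.004,0],0,1],
    [[0,0.004,0],0,1],
    [[0,0.004,0],0,1],
    [[0,0.004,0],0,1],
    [[0,0.004,0],0,1],
    [[0,0.004,0],0,1],
    [[0,0.004,0],0,1],
    [[0,0.004,0],0,1],
    [[0,0,0],0,1]
  ]
}}

```text
t: 10.8
tool_pos: [0.5005, 0.2072, 0.3324]
tcp_rot: [[0.226, -0.0, -0.974], [0.974, -0.004, 0.226], [-0.004, -1.0, -0.0]]
force: [-0.4, 0.4, 1.0]
opening: 0.496
```

```bash
python3 tip.py
```

```text
tip [0.4972 0.2077 0.0489] to ring world [-0.001  -0.0005  0.0811] tool [-0.001  -0.0811  0.0009] F [-0.42  0.39  1.01] M [0.19 0.05 0.01] ydir [-5.0e-04 -3.6e-03 -1.0e+00]
```

Call:
{"api": "arm_command", "payload": {
  "increments": [
    [[0,0.004,0],0,1],
    [[0,0.004,0],0,1],
    [[0,0.004,0],0,1],
    [[0,0.002,0],0,1],
    [[0,0.002,0],0,1],
    [[0,0,0],0,1]
  ]
}}

```text
t: 11.4
tool_pos: [0.5005, 0.207, 0.3151]
tcp_rot: [[0.226, -0.0, -0.974], [0.974, -0.004, 0.226], [-0.004, -1.0, -0.001]]
force: [-0.3, 1.1, 3.1]
opening: 0.496
```

```bash
python3 tip.py
```

```text
tip [0.4973 0.2075 0.0316] to ring world [-0.0011 -0.0003  0.0984] tool [-0.0009 -0.0984  0.001 ] F [-0.26  1.13  3.13] M [0.15 0.24 0.07] ydir [-3.0e-04 -3.7e-03 -1.0e+00]
```

Call:
{"api": "arm_command", "payload": {
  "increments": [
    [[0,0.001,0],0,1],
    [[0,0.001,0],0,1],
    [[0,0,0],0,1]
  ]
}}

```text
t: 11.7
tool_pos: [0.5005, 0.207, 0.313]
tcp_rot: [[0.226, -0.0, -0.974], [0.974, -0.004, 0.226], [-0.004, -1.0, -0.001]]
force: [-1.3, 0.6, 1.5]
opening: 0.499
```

```bash
python3 tip.py
```

```text
tip [0.4973 0.2075 0.0295] to ring world [-0.0011 -0.0003  0.1005] tool [-0.0009 -0.1005  0.001 ] F [-1.35  0.59  1.47] M [0.15 0.28 0.04] ydir [-3.0e-04 -3.8e-03 -1.0e+00]
```

Call:
{"api": "arm_command", "payload": {
  "increments": [
    [[0,0.001,0],0,1],
    [[0,0.001,0],0,1],
    [[0,0,0],0,1]
  ]
}}

```text
t: 12.0
tool_pos: [0.5006, 0.207, 0.3111]
tcp_rot: [[0.226, -0.0, -0.974], [0.974, -0.004, 0.226], [-0.004, -1.0, -0.001]]
force: [-1.9, 0.4, 3.9]
opening: 0.496
```

```bash
python3 tip.py
```

```text
tip [0.4974 0.2075 0.0276] to ring world [-0.0012 -0.0003  0.1024] tool [-0.0009 -0.1024  0.001 ] F [-1.87  0.39  3.93] M [0.11 0.39 0.  ] ydir [-1.0e-04 -3.7e-03 -1.0e+00]
```

Call:
{"api": "arm_command", "payload": {
  "increments": [
    [[0,0.001,0],0,1],
    [[0,0.001,0],0,1],
    [[0,0,0],0,1]
  ]
}}

```text
t: 12.3
tool_pos: [0.5005, 0.207, 0.309]
tcp_rot: [[0.226, -0.0, -0.974], [0.974, -0.004, 0.226], [-0.004, -1.0, -0.001]]
force: [-1.1, 1.0, 4.1]
opening: 0.496
```

```bash
python3 tip.py
```

```text
tip [0.4974 0.2075 0.0255] to ring world [-0.0012 -0.0003  0.1045] tool [-0.001  -0.1045  0.001 ] F [-1.08  0.97  4.07] M [0.13 0.34 0.07] ydir [-1.0e-04 -3.7e-03 -1.0e+00]
```

Call:
{"api": "arm_command", "payload": {
  "increments": [
    [[0,0.001,0],0,1],
    [[0,0,0],0,1]
  ]
}}

```text
t: 12.5
tool_pos: [0.5005, 0.2071, 0.3082]
tcp_rot: [[0.226, 0.0, -0.974], [0.974, -0.004, 0.226], [-0.004, -1.0, -0.001]]
force: [-3.3, 0.3, 5.3]
opening: 0.496
```

Call:
{"api": "arm_command", "payload": {
  "increments": [
    [[0,0,0],0,1]
  ]
}}

```text
t: 12.6
tool_pos: [0.5005, 0.2071, 0.3083]
tcp_rot: [[0.226, 0.0, -0.974], [0.974, -0.004, 0.226], [-0.004, -1.0, -0.001]]
force: [-3.1, -0.2, 5.2]
opening: 0.496
```

Call:
{"api": "arm_command", "payload": {
  "increments": [
    [[0,0,0],0,1]
  ]
}}

```text
t: 12.7
tool_pos: [0.5004, 0.2071, 0.3085]
tcp_rot: [[0.226, 0.0, -0.974], [0.974, -0.004, 0.226], [-0.004, -1.0, -0.001]]
force: [-2.2, -0.3, 5.5]
opening: 0.496
```

```bash
python3 - <<'E'
from h import *
o=bot.get_obs()
a=imaging.grab_frame("scene")[140:220,300:380]; b=imaging.grab_frame("wrist")[130:330,220:420]
cv2.imwrite("pics/c5.png",np.hstack([cv2.resize(i,(400,400),interpolation=2) for i in (a,b)]))
E
```

```text
(no output)
```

View pics/c5.png

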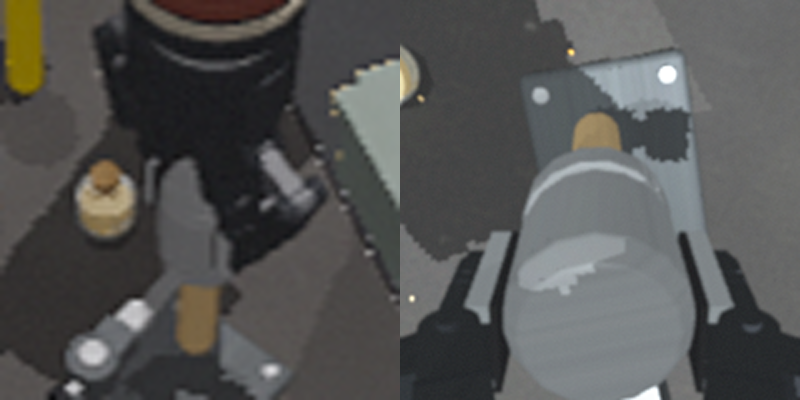

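The head appears flush on the ring: in the wrist view a thin ring edge runs right along its base, and the handle comes out below. I push slightly more to check the stiffness, which should be about 2.5 N/mm if seated.

Call:
{"api": "arm_command", "payload": {
  "increments": [
    [[0,0.0015,0],0,1],
    [[0,0.0005,0],0,1],
    [[0,0,0],0,1]
  ]
}}

```text
t: 13.1
tool_pos: [0.5004, 0.2071, 0.3074]
tcp_rot: [[0.226, 0.001, -0.974], [0.974, -0.004, 0.226], [-0.003, -1.0, -0.002]]
force: [-3.3, -0.3, 7.4]
opening: 0.497
```

Call:
{"api": "arm_command", "payload": {
  "increments": [
    [[0,0,0],0,1]
  ]
}}

```text
t: 13.2
tool_pos: [0.5003, 0.2071, 0.3077]
tcp_rot: [[0.226, 0.001, -0.974], [0.974, -0.004, 0.226], [-0.003, -1.0, -0.002]]
force: [-3.6, 1.4, 6.4]
opening: 0.496
```

Stiffness is about 2 N/mm, so the mallet is seated with about 9 N on the ring. I release and back off.

Call:
{"api": "arm_command", "payload": {
  "increments": [
    [[0,-0.001,0],0,1],
    [[0,0,0],0,-1],
    [[0,0,0],0,-1],
    [[0,0,0],0,-1],
    [[0,0,0],0,-1],
    [[0,0,0],0,-1],
    [[0,0,0],0,-1],
    [[0,0,0],0,-1],
    [[0,0,0],0,-1]
  ]
}}

```text
t: 14.1
tool_pos: [0.5004, 0.2068, 0.307]
tcp_rot: [[0.227, -0.0, -0.974], [0.974, -0.005, 0.226], [-0.005, -1.0, -0.001]]
force: [-0.1, 0.1, -0.5]
opening: 1.0
```

Call:
{"api": "arm_command", "payload": {
  "increments": [
    [[0,-0.01,0],0,-1],
    [[0,-0.02,0],0,-1],
    [[0,-0.03,0],0,-1],
    [[0,-0.03,0],0,-1],
    [[0,-0.02,0],0,-1],
    [[0,0,0.03],0,-1],
    [[0,0,0.03],0,-1],
    [[0,0,0],0,-1],
    [[0,0,0],0,-1],
    [[0,0,0],0,-1]
  ]
}}

```text
t: 15.1
tool_pos: [0.4402, 0.221, 0.4283]
tcp_rot: [[0.227, 0.005, -0.974], [0.974, -0.004, 0.227], [-0.003, -1.0, -0.005]]
force: [0.1, -0.2, 0.4]
opening: 0.999
```

```bash
python3 - <<'E'
from h import *
o=bot.get_obs(); print(o["tool_pos"],o["force"],o["dq"])
s=imaging.grab_frame("scene"); w=imaging.grab_frame("wrist")
cv2.imwrite("pics/s6.png",s);cv2.imwrite("pics/w6.png",w)
a=s[120:280,260:420]
cv2.imwrite("pics/c6.png",np.hstack([cv2.resize(a,(400,400),interpolation=2),cv2.resize(w[50:350,170:470],(400,400),interpolation=2)]))
for z in (.030,.129,.177): print(z,proj("scene",[.4965,.2072,z]),proj("wrist",[.4965,.2072,z],o))
E
```

```text
[0.44020514 0.22096659 0.42826645] [ 0.05964735 -0.17108076  0.40044029] [-0.17048381  0.12376413  0.30929204 -0.15301518 -0.15470661 -0.06536871]
0.03 [339.17008782 206.49614754] [318.73840046 211.94892484]
0.129 [340.34407295 185.94625268] [318.45288477 246.20228424]
0.177 [340.97638925 174.87794084] [318.23819682 271.95842948]
```

View pics/c6.png

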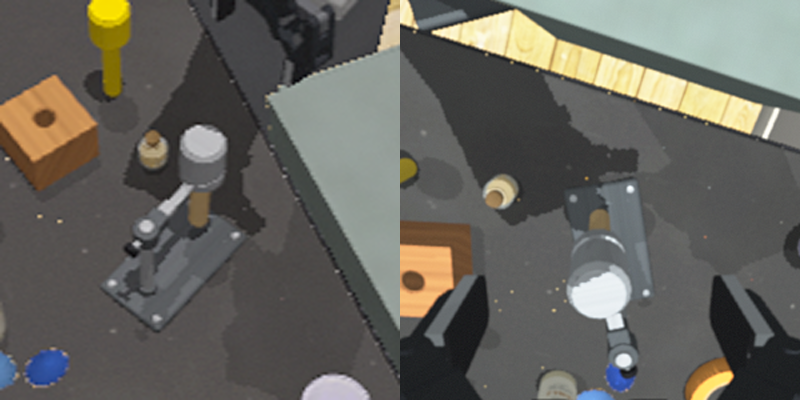

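```bash
python3 - <<'E'
from h import *
im=cv2.imread("pics/s6.png").astype(int); b,g,r=im[...,0],im[...,1],im[...,2]
m=((r-b>35)&(r>70))[190:220,328:350]; ys,xs=np.nonzero(m)
for y in sorted(set(ys)): a=xs[ys==y]; print((int(y)+190,int(a.min())+328,int(a.max())+328),end=" ")
print()
for y in range(166,200,2): print(y,g[y,326:356].tolist())
t=np.linspace(0,6.283,90)
for z,R in((.029,.008),(.129,.022),(.177,.022)):
    E=np.array([proj("scene",[.4965+R*np.cos(q),.2072+R*np.sin(q),z]) for q in t]); print(z,E.min(0).round(1),E.max(0).round(1))
E
```

```text
(197, 336, 343) (198, 336, 343) (199, 336, 343) (200, 336, 343) (201, 336, 342) (202, 336, 342) (203, 336, 342) (204, 336, 342) (205, 336, 342) (206, 336, 342) (207, 336, 342) (208, 336, 342) (209, 337, 341) (210, 338, 339) 
166 [50, 50, 49, 47, 49, 51, 51, 53, 48, 51, 50, 51, 50, 51, 50, 52, 52, 53, 51, 51, 50, 52, 52, 53, 52, 51, 52, 51, 51, 53]
168 [49, 49, 49, 51, 50, 49, 50, 50, 50, 50, 49, 47, 47, 49, 50, 51, 49, 51, 51, 50, 51, 51, 52, 50, 51, 52, 51, 52, 51, 51]
170 [48, 49, 49, 48, 49, 47, 49, 48, 46, 44, 58, 98, 177, 201, 159, 114, 116, 107, 99, 71, 46, 49, 50, 50, 53, 53, 52, 53, 53, 50]
172 [49, 48, 48, 47, 50, 48, 44, 40, 155, 191, 194, 192, 190, 191, 192, 192, 190, 189, 190, 152, 113, 96, 62, 45, 51, 51, 51, 51, 50, 53]
174 [45, 49, 48, 49, 47, 43, 91, 136, 182, 191, 188, 189, 189, 190, 190, 189, 190, 191, 191, 190, 190, 192, 177, 119, 54, 49, 51, 51, 53, 51]
176 [102, 42, 48, 47, 46, 47, 125, 162, 186, 192, 190, 188, 186, 188, 188, 188, 190, 190, 190, 189, 191, 191, 194, 174, 108, 44, 48, 51, 52, 53]
178 [130, 70, 46, 48, 47, 51, 134, 143, 178, 192, 190, 191, 191, 191,
[... 801 characters left out ...]
 93, 94, 93, 92, 94, 95, 96, 94, 99, 118, 95, 49, 47, 50, 49, 49, 49]
192 [48, 49, 48, 49, 48, 47, 58, 76, 82, 91, 93, 92, 91, 92, 94, 94, 94, 93, 93, 126, 129, 107, 87, 62, 48, 48, 47, 49, 48, 46]
194 [49, 50, 50, 46, 46, 37, 131, 164, 166, 166, 160, 119, 89, 123, 143, 147, 123, 99, 96, 96, 95, 77, 54, 47, 47, 50, 50, 48, 47, 49]
196 [48, 46, 46, 40, 91, 168, 188, 189, 180, 152, 107, 84, 87, 87, 90, 89, 90, 85, 73, 57, 49, 46, 48, 49, 46, 49, 49, 48, 49, 46]
198 [43, 39, 69, 163, 188, 187, 189, 182, 130, 67, 83, 97, 101, 100, 101, 100, 98, 81, 56, 48, 49, 48, 46, 50, 48, 50, 50, 49, 51, 49]
0.029 [336.1 204. ] [342.3 209.4]
0.129 [331.2 178.3] [349.5 193.7]
0.177 [331.5 167.1] [350.4 182.8]
```

```bash
python3 -c "
from cell import sign_off
print(sign_off())"
```

```text
the job is handed in; nothing more can be done
None
```

The mallet is in the ring holder, handle down through the ring, with its head seated on the ring. I released it and handed the job in after about 15 s of robot time. No verdict was reported.

**Which mallet:** I took the large grey-headed one from the block. I left the yellow one and the smaller grey one alone.

**Insertion:** The ring's centre came out at about (0.496, 0.207) from three camera views. The tip went in without catching on the rim. The ring pads then resisted with about 2–3 N.

**Seating:** I pressed with about 9–10 N on the ring. The force rose at about 2 N/mm, close to the 2.5 N/mm expected with the head on the springy ring. I opened the fingers only after that.

**Last checks:**
- **Tip:** in the scene view its outline is within about half a pixel of where it should be for a seated, upright mallet, with the tip about 29 mm above the desk.
- **Head:** in the wrist view its top is within about 2 pixels (about 2 mm) of the prediction.
- **Robot:** it is well clear, and the wrist force is near zero.
- **Bystanders:** I did not measure the vial, bottle and cup again. The gripper never came near them, and the vial, seen in the last pictures, looks unmoved.

**Disagreements:**
- **Head top in the scene view:** it showed about 2 pixels lower than predicted. The same offset was there when the mallet stood in the block, so I took it as a view bias and not a tilt.
- **Tip height while pressing:** the height worked out from the arm was about 2 mm lower than the force implied, possibly from a small slip in the grip.

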